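Load a cuvette carrier into the bench reader with its advance lever

TASK

Take the narrow round-nosed cuvette carrier out of the parking rack and push it nose first into the reader's mouth as far as the hand can go (it sits in the rack the wrong way for that, so set it down and take it again by its tail). Then swing the advance lever to its stop so that it drives the carrier fully home, let the lever spring back, and press the latch arm down until it clicks and stays down. Leave the two wide carriers in the rack and everything else on the bench standing where it is.

Things in the scene. Friction and masses are not known exactly. Their poses are not given: they have to be found in the camera images.
- carrier: narrow cuvette carrier, 130-250 g: white bar 140 long, 30 wide, 20 high, five small grey wells on top, round nose (radius 15) at +x, crossbar 50 wide, 14 long, 20 high at the tail (-x). Origin: centre of underside; nose tip x +70, tail face x -70. Starts flat on the bench in one of the rack's lanes, tail in, about 55 mm of nose out; pull it straight out about 90 mm before lifting
- carrier_tail (a point): centre of the carrier's tail face (x -70), 10 mm above its underside; axes as the carrier's. Gripped by the crossbar's ends (50 mm wide), the carrier can go 20 mm short of the roof edge or closer before the fingers touch the roof
- wide_a: a wide carrier, to be left alone: white bar 140 x 44 x 20 mm, square ends, four larger wells, no crossbar; origin centre of underside, x along it; parked in another rack lane, its nose out as far as the narrow one's. A neighbour's side is 35 mm from the narrow nose's side: open the fingers to 55 mm at most there
- wide_b: the second wide carrier, same as wide_a
- rack: parking rack: fixed low aluminium block 100 deep (its x 0 to 100), 234 wide, 41 mm high; three lanes 54 mm wide at its y = -72, 0, 72 mm, roofed (27 mm clear), no floor, mouths at x = 0. Origin: middle of the mouth side at bench level; the lanes run along +x, so carriers come out towards its -x
- reader: bench reader, fixed, white. Origin: bench level under the middle of its roof's front edge (the mouth); the carrier goes in along +x on y = 0, nose first. Bed 6 mm high from x = -80 inward. Roof from x = 0, z 34 to 40 mm, 88 wide. Throat 56 wide (flared at the mouth), then from x = 85 a lane 34 wide (bars the crossbar), end stop x = 207. Reading head from x = 180 to 325, 150 wide, 110 high
- reader_mouth (a point): on the bed at the mouth: reader x 0, y 0, z 6 mm; axes as the reader's. By hand, push until the carrier's tail face is 22 to 0 mm outside this; further out, the lever's roller misses the tail face. Fully home, the tail face is 66 mm inside it, under the roof, where only the lever takes it
- advance (a joint): advance lever, rad: 0 at rest, grows anticlockwise seen from above, stop at 1.187; a spring returns it (0.12 Nm at rest, 0.36 at the stop; 2 to 9 N at the handle in all). Upright pivot at reader x 63, y 160 mm. Its 170 mm arm carries a free hanging roller (radius 8), at rest at reader x -97, y 102, that sweeps in behind the tail face; top of arm 34 mm above the bench
- handle (a point): middle of the grip of the lever's handle, 70 mm above the bench: upright black round post 20 mm thick, its top at 95 mm, its foot on the lever's flat 100 mm arm, whose top is at 35 mm. It runs on a 100 mm circle about the pivot; in the reader's frame it lies from the pivot at 120 deg (anticlockwise from +x) at rest, 188 deg at the stop
- latch_arm (a joint): latch arm, rad: 0 up (rest), 0.22 fully down. Steel arm above the roof, hinged at reader x 175, z 50 mm. Its over-centre spring resists (5 N at the pad, falling) to 0.17, then it snaps down and stays. Down, its foot stands behind the tail face of a carrier that is home; it cannot go down onto a carrier that is not home
- latch_pad (a point): centre of the top of the latch arm's black thumb pad (26 x 34 mm), the arm's free end; about reader x 61, y 0, z 85 mm when up, x 56, z 59 mm when down
- dishes: stack of three clear dishes, 94 mm across, 47 mm high; origin under its centre. Bystander
- beaker: glass beaker, 72 mm across, 90 mm high; origin under its centre. Bystander
- media: amber bottle, 86 mm across, 175 mm high; origin under its centre. Bystander
- spray: clear bottle, 68 mm across, 170 mm high; origin under its centre. Bystander
- tipbox: blue tip box 120 (x) x 85 (y) x 50 mm; origin under its centre. Bystander
- tuberack: white tube rack 100 (x) x 210 (y) x 53 mm with two tubes 110 mm high; origin under its centre. Bystander
Things that resemble listed ones, but are neither listed nor needed, are in the scene too. Leave any purple look-alike of the carrier alone.

How it is judged:
By the outcome, as a careful person would: the job done as asked, in the order asked, and still so for the second after the job is handed in, with the robot touching nothing.
It also fails if it takes over 72 s, if anything falls off the work surface, if the arm or the gripper's body presses on something with over 40 N, if the wrist force passes 120 N, or if a joint passes its speed limit or range.

ROBOT

A 6-joint arm with a two-finger parallel gripper is mounted at the origin on the work surface. World frame = base frame: x ahead of the robot, y to its left, z up, the work surface at z = 0. Lengths are in m, angles in rad, forces in N, time in s.
With the tool pointing down it reaches from about 0.275 to 0.875 m from the base axis. Payload 12.5 kg.
Tool frame: the origin (TCP) lies on the centre line of the jaws, within the pads' length; the fingertips stand r.finger_overhang ahead of it and the grasp point (between the pads) lies 3 mm ahead of it (r.finger_overhang is the distance from the TCP to the fingertips, in m); z points along the fingers, y is the line along which they close (so a half turn about z gives the same grasp; the last joint's range is limited). The gripper opens to 85 mm and grips with 20 to 120 N. Pads are 22 mm wide; open, the fingers measure 114 mm over their backs; the gripper's body (76 mm by 85 mm) begins 54 mm behind the grasp point. The pads swing forward as they close: fully open they stand 13 mm farther back than shut.
Start: joints at [1.083, 0.351, 1.652, -0, 1.139, -0.085], TCP at [0.216, 0.506, 0.253] pointing down, gripper open.
Joint ranges: [-2.75, 2.75], [-0.79, 2.1], [0.01, 2.65], [-1.57, 4.71], [0.07, 3.14], [-2.87, 2.87]. Speed limits (rad/s): [2.22, 2.22, 2.79, 3.14, 3.14, 3.14].

INTERFACE

Orientations are given as a unit quaternion [x, y, z, w].
In Python, from cell import r, optics gives the robot as it stands. The module is installed in compiled form; this text tells all that it offers. Calls block until the motion is done:
- r.move_to(position, orientation): joint-space move of the TCP to a pose.
- r.move_linear(position, rot=None, vel=0.15): straight line of the TCP; rot=None keeps the orientation; vel is the mean speed in m/s.
- r.set_joints(angles): joint-space move.
- r.set_gripper(opening, squeeze=None): opening from 0.0 (shut) to 1.0 (fully open); squeeze is the grip in N (None keeps the last); returns when the fingers have stopped.
- r.sleep(seconds).
- r.inverse_kinematics(position, orientation): joint angles nearest the present ones, or None.
- optics.get_image(name): name is "side" or "top" or "wrist"; returns a dict with "pixels" (400x640x3 uint8, red, green, blue), "depth" (400x640 float32, m along the optical axis (not along the pixel's ray), 0 where there is no reading), "fx", "fy", "cx", "cy" (pixels), "D" ([k1, k2, p1, p2, k3] as OpenCV has them; the pictures are not rectified), "camera_from_world" (4x4, takes a point from world to camera coordinates); the wrist camera has in their place "mount" (4x4, takes a point from camera to tool coordinates, whose origin is the TCP and whose axes are the flange's). Camera axes: x right, y down, z forward; pixel columns grow to the right and rows downward; lengths in m; the calibration is good to about 2 mm. A picture is of the moment at which its call begins: read the wrist's pose just before it.
A pose or a line that the arm cannot do raises r.PlanningError and nothing moves.
- r.hand_in(): hands the job in; it is judged then, once.
Readings, each from a call of its own:
- r.current_t(): time.
- r.current_q(): joint angles.
- r.current_qvel(): joint speeds.
- r.current_effort(): joint torques, N m.
- r.current_tool_pos(): TCP position.
- r.current_ee_rot(): TCP orientation.
- r.current_contact_force(): force on the tool from outside, world axes, zero at the start.
- r.current_torque(): the same for the moment, N m.
- r.current_opening(): opening from 0.0 (shut) to 1.0 (fully open).
- r.current_finger_force(): force on a finger pad.
Only numpy, scipy, OpenCV 4.12 (cv2) and the standard library are available. Lean on these libraries where they do the work, as an engineer would, in place of code of your own. Each camera call takes 0.05 s, during which the arm holds its last target. There are 200 camera calls.

## Working session

There is one attempt and no reset: what is moved stays moved. The work goes in short steps, each a Python script; the robot and the scene stay as the last script left them, time stands still between calls to the robot, and variables do not carry over. Pictures are saved under pics/ and viewed, at most 10 in all, crops included, and the job is handed in when it is done.

```bash
mkdir -p pics; cat > h.py <<'E'
import numpy as np, cv2
from cell import r, optics
from scipy.spatial.transform import Rotation as R
def shot(n):
    p,q=r.current_tool_pos(),r.current_ee_rot()
    im=optics.get_image(n)
    if n=="wrist":
        T=np.eye(4);T[:3,:3]=R.from_quat(q).as_matrix();T[:3,3]=p
        im["wc"]=T@im["mount"]
    else: im["wc"]=np.linalg.inv(im["camera_from_world"])
    im["K"]=np.array([[im["fx"],0,im["cx"]],[0,im["fy"],im["cy"]],[0,0,1]])
    return im
def save(im,f): cv2.imwrite(f,im["pixels"][:,:,::-1])
def rays(im,uv):
    n=cv2.undistortPoints(np.array(uv,float).reshape(-1,1,2),im["K"],np.array(im["D"],float)).reshape(-1,2)
    return np.c_[n,np.ones(len(n))]
def at_depth(im,uv):
    uv=np.array(uv,int).reshape(-1,2)
    d=im["depth"][uv[:,1],uv[:,0]]
    return (im["wc"][:3,:3]@(rays(im,uv)*d[:,None]).T).T+im["wc"][:3,3]
def at_z(im,uv,z):
    v=(im["wc"][:3,:3]@rays(im,uv).T).T; o=im["wc"][:3,3]
    return o+v*((z-o[2])/v[:,2])[:,None]
def cloud(im):
    h,w=im["depth"].shape
    uv=np.stack(np.meshgrid(np.arange(w),np.arange(h)),-1).reshape(-1,2)
    P=at_depth(im,uv).reshape(h,w,3); P[im["depth"]==0]=np.nan
    return P
def proj(im,P):
    cw=np.linalg.inv(im["wc"])
    return cv2.projectPoints(np.array(P,float).reshape(-1,1,3),cv2.Rodrigues(cw[:3,:3])[0],cw[:3,3],im["K"],np.array(im["D"],float))[0].reshape(-1,2)
E
cat > a.py <<'E'
from h import *
import pickle
d={}
for n in("top","side"):
    d[n]=shot(n);save(d[n],f"pics/{n}0.png");print(n,d[n]["wc"].round(3).tolist(),d[n]["fx"])
pickle.dump(d,open("d0.pkl","wb"));print(r.finger_overhang,r.current_ee_rot(),r.current_t())
E
python3 a.py
```

```text
top [[0.0, -0.991, 0.136, 0.327], [-1.0, 0.001, 0.011, -0.041], [-0.011, -0.136, -0.991, 1.589], [0.0, 0.0, 0.0, 1.0]] 506.19161863167903
side [[-0.828, -0.383, 0.409, -0.065], [-0.561, 0.553, -0.616, 0.858], [0.01, -0.74, -0.673, 1.052], [0.0, 0.0, 0.0, 1.0]] 372.1127182047318
0.022 [ 2.00049066e-01  9.79785720e-01 -5.35844593e-04 -1.61443625e-04] 0.1
```

View pics/top0.png

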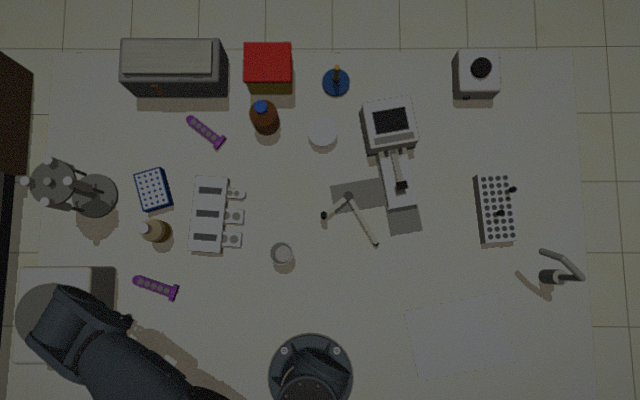

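View pics/side0.png

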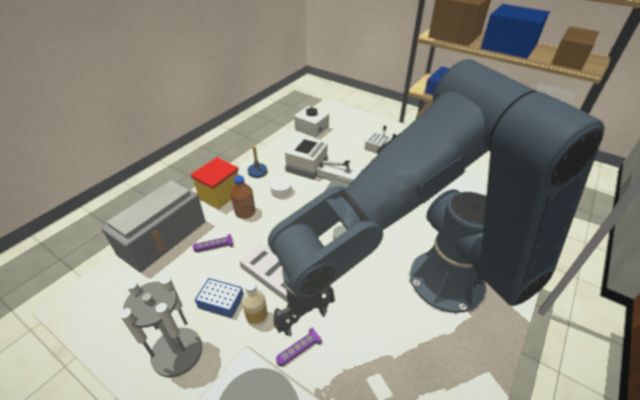

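The top view shows the rack at (210,215) with noses pointing right at (237,195), (234,215) and (232,240). The topmost nose looks narrower. Purple look-alikes are at (205,130) and (156,288). The reader's roof and mouth are near (400,190), the lever pivot at (348,195), the handle at (323,215) and the roller at (375,243). Next I enlarge the rack crop, locate everything roughly and take wrist views.

```bash
cat > b.py <<'E'
from h import *
import pickle
im=pickle.load(open("d0.pkl","rb"))["top"]
for n,uv in dict(nose1=(237,195),nose2=(234,215),nose3=(232,240),rackc=(210,215),pivot=(348,195),handle=(323,215),roller=(375,243),bedend=(402,205),pad=(402,185),head=(390,125),beaker=(282,254),spray=(155,232),dish=(322,133),media=(263,115),tip=(152,188)).items():
    print(n,at_depth(im,[uv])[0].round(3))
a=im["pixels"][160:270,170:260,::-1]; b=im["pixels"][85:255,310:430,::-1]
f=lambda x,h:cv2.resize(cv2.convertScaleAbs(x,alpha=1.5),None,fx=h/x.shape[0],fy=h/x.shape[0],interpolation=cv2.INTER_CUBIC)
c=np.hstack([f(a,500),f(b,500)]);print(c.shape);cv2.imwrite("pics/crop.png",c[:,:800])
for p in [(0.42,0.2),(0.5,-0.13)]:
  for a in range(-180,180,30):
    q=(R.from_euler("z",a,degrees=True)*R.from_quat([0,1,0,0])).as_quat()
    s=r.inverse_kinematics([*p,0.35],q)
    if s is not None: print(p,a,np.round(s,2))
w=shot("wrist");print(w["fx"],w["mount"].round(3).tolist())
E
python3 b.py
```

```text
nose1 [0.549 0.229 0.024]
nose2 [0.486 0.237 0.02 ]
nose3 [0.409 0.242 0.02 ]
rackc [0.484 0.307 0.043]
pivot [ 0.546 -0.117  0.041]
handle [ 0.479 -0.04   0.093]
roller [ 0.399 -0.199  0.03 ]
bedend [ 0.514 -0.282  0.045]
pad [ 0.57  -0.278  0.082]
head [ 0.749 -0.242  0.108]
beaker [0.366 0.087 0.007]
spray [0.426 0.445 0.129]
dish [ 0.742 -0.037  0.045]
media [0.769 0.136 0.146]
tip [0.567 0.487 0.048]
(500, 762, 3)
(0.42, 0.2) -180 [ 0.34  0.1   1.73 -0.    1.31  1.92]
(0.42, 0.2) -150 [ 0.34  0.1   1.73 -0.    1.31  1.39]
(0.42, 0.2) -120 [ 0.34  0.1   1.73 -0.    1.31  0.87]
(0.42, 0.2) -90 [ 0.34  0.1   1.73 -0.    1.31  0.34]
(0.42, 0.2) -60 [ 0.34  0.1   1.73 -0.    1.31 -0.18]
(0.42, 0.2) -30 [ 0.34  0.1   1.73 -0.    1.31 -0.7 ]
(0.42, 0.2) 0 [ 0.34  0.1   1.73 -0.    1.31 -1.23]
(0.42, 0.2) 30 [ 0.34  0.1   1.73 -0.    1.31 -1.75]
(0.42, 0.2) 60 [ 0.34  0.1   1.73 -0.    1.31 -2.27]
(0.42, 0.2) 90 [ 0.34  0.1   1.73 -0.    1.31 -2.8 ]
(0.42, 0.2) 150 [ 0.34  0.1   1.73 -0.    1.31  2.44]
(0.5, -0.13) -180 [-0.34  0.2   1.61 -0.    1.33  1.23]
(0.5, -0.13) -150 [-0.34  0.2   1.61 -0.    1.33  0.7 ]
(0.5, -0.13) -120 [-0.34  0.2   1.61 -0.    1.33  0.18]
(0.5, -0.13) -90 [-0.34  0.2   1.61 -0.    1.33 -0.34]
(0.5, -0.13) -60 [-0.34  0.2   1.61 -0.    1.33 -0.87]
(0.5, -0.13) -30 [-0.34  0.2   1.61 -0.    1.33 -1.39]
(0.5, -0.13) 0 [-0.34  0.2   1.61 -0.    1.33 -1.92]
(0.5, -0.13) 30 [-0.34  0.2   1.61 -0.    1.33 -2.44]
(0.5, -0.13) 90 [-0.34  0.2   1.61 -0.    1.33  2.8 ]
(0.5, -0.13) 120 [-0.34  0.2   1.61 -0.    1.33  2.27]
(0.5, -0.13) 150 [-0.34  0.2   1.61 -0.    1.33  1.75]
326.0137284268299 [[-0.0, -0.947, -0.322, 0.084], [1.0, -0.0, 0.0, -0.001], [-0.0, -0.322, 0.947, -0.121], [0.0, 0.0, 0.0, 1.0]]
```

View pics/crop.png

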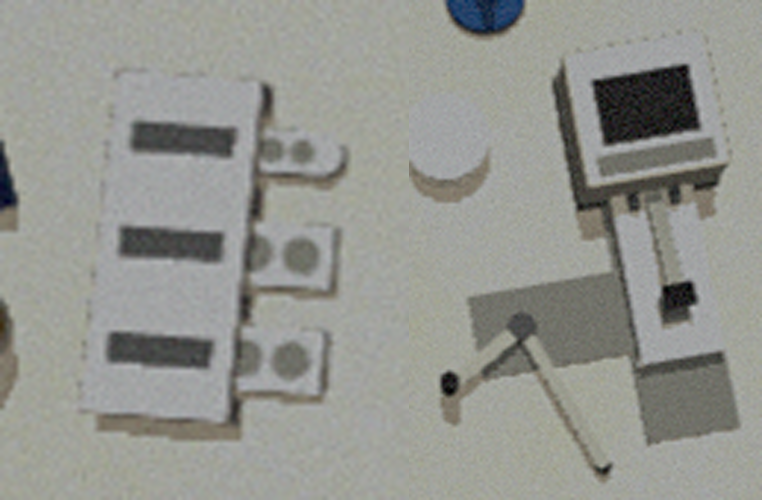

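Candidates in the rack are the noses at crop (305,155), (295,258) and (285,360). The first one is narrow with a round nose and small wells, so it is the carrier. The other two are wide with square ends and the purple bars are decoys. Next are two wrist views over the rack, measured from the clouds.

```bash
cat >> h.py <<'E'
def Q(a): return (R.from_euler("z",a,degrees=True)*R.from_quat([0,1,0,0])).as_quat()
def rect(P,m):
    p=P[m][:,:2]; c,s,a=cv2.minAreaRect((p*1000).astype(np.float32)); return np.array(c)/1000,np.array(s),a,len(p)
def near(P,c,rad): return np.hypot(P[...,0]-c[0],P[...,1]-c[1])<rad
E
cat > c.py <<'E'
from h import *
import pickle
ims=[]
for i,p in enumerate([(0.50,0.20,0.26),(0.56,0.18,0.22)]):
    r.move_to(list(p),Q(-95)); im=shot("wrist");ims.append(im);save(im,f"pics/rack{i}.png")
    P=cloud(im); z=P[...,2]
    m=(z>.036)&(z<.048)&near(P,(.484,.307),.16); print("rack",rect(P,m),np.median(z[m]))
    m=(z>.012)&(z<.028)&near(P,(.549,.24),.035); print("car",rect(P,m),np.median(z[m]))
    g=(abs(z)<.008)&near(P,(.55,.15),.05); print("bench",np.median(z[g]))
pickle.dump(ims,open("rack.pkl","wb"));print(r.current_t())
cv2.imwrite("pics/rackcmp.png",np.hstack([cv2.resize(i["pixels"][:,:,::-1],(400,250)) for i in ims]))
E
python3 c.py
```

```text
rack (array([0.48898578, 0.31605222]), array([100.21003723, 235.13789368]), 85.43891143798828, 26463) 0.041369922151936966
car (array([0.55370062, 0.23212917]), array([53.7116127 , 30.20308876]), 85.1595230102539, 1321) 0.020375898866174302
bench 0.00025706519391455185
rack (array([0.48770081, 0.30320026]), array([ 78.8875885 , 235.38586426]), 84.09429168701172, 26150) 0.04141489618618155
car (array([0.55373712, 0.23292282]), array([54.81988907, 29.94165611]), 85.35823059082031, 1748) 0.020390861535857674
bench 0.00024905134714306443
2.1917
```

View pics/rack1.png

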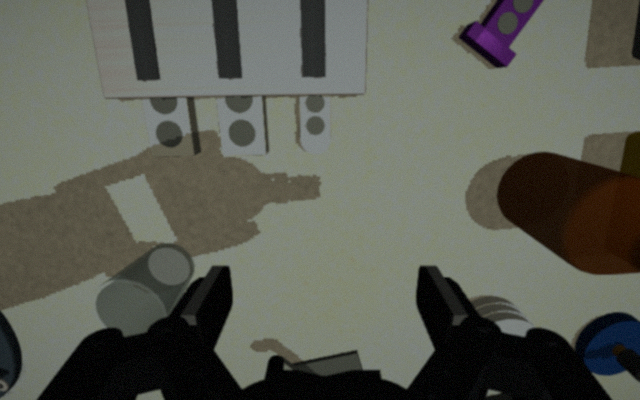

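Wrist view: the narrow nose is at (315,125), the wide ones at (170,125) and (242,125), and the beaker at (150,280) is clear of the hand. Fits agree at yaw ≈ -94.6° with the top at 20 mm. I grip it, pull it out and lift, and also fit the reader from the top cloud.

```bash
cat > d.py <<'E'
from h import *
import pickle
im=pickle.load(open("d0.pkl","rb"))["top"]; P=cloud(im); z=P[...,2]
m=(z>.035)&(z<.046)&near(P,(.59,-.27),.10)&(P[...,1]<-.2); print("roof",rect(P,m))
m=(z>.1)&(z<.12)&near(P,(.73,-.25),.15); print("head",rect(P,m))
n=np.array([np.cos(np.radians(-94.6)),np.sin(np.radians(-94.6))]); g=np.array([.5536,.2305])
r.set_gripper(.62,50)
r.move_to([*g,.09],Q(-94.6)); r.move_linear([*g,.025],vel=.12)
r.set_gripper(0,50); print("open",r.current_opening(),r.current_finger_force(),r.current_contact_force())
e=g+.10*n; r.move_linear([*e,.025],vel=.12); print(r.current_opening(),r.current_contact_force())
r.move_linear([*e,.17],vel=.2); print(r.current_opening(),r.current_contact_force(),r.current_t())
t=shot("top"); save(t,"pics/lift.png"); pickle.dump(t,open("lift.pkl","wb"))
E
python3 d.py
```

```text
roof (array([ 0.59965527, -0.27229849]), array([181.0597229,  90.3221817]), 10.712098121643066, 1105)
head (array([ 0.7591181, -0.2431337]), array([146.44624329, 150.54679871]), 10.14355754852295, 2323)
open 0.33355345396300184 50.88376499712467 [-0.61559747 -0.25301874  6.27220093]
0.34035493327750355 [ 0.52186612 -5.26908256  8.31879069]
0.33835059794227457 [-0.09408777 -0.26387524 -2.48472746] 6.1167
```

```bash
cat >> h.py <<'E'
RO=np.array([.511,-.2886]);RY=10.4
def rd(x,y=0,o=None,a=None):
    o=RO if o is None else o; a=np.radians(RY if a is None else a)
    return o+np.array([x*np.cos(a)-y*np.sin(a),x*np.sin(a)+y*np.cos(a)])
E
cat > e.py <<'E'
from h import *
import pickle
im=pickle.load(open("d0.pkl","rb"))["top"]; P=cloud(im); z=P[...,2]
m=near(P,rd(-170),.10); print("area z",np.nanpercentile(z[m],[1,50,99]))
g=rd(-.120); print(g)
r.move_to([*g,.14],Q(RY)); r.move_linear([*g,.045],vel=.15); r.move_linear([*g,.0255],vel=.04)
print(r.current_contact_force(),r.current_opening())
r.set_gripper(.62); r.move_linear([*g,.10],vel=.2)
h=rd(-.20); 
ims=[]
for p in [(*rd(-.19),.20),(*rd(-.14,.06),.24)]:
    r.move_to(list(p),Q(RY)); im=shot("wrist");ims.append(im)
    P=cloud(im); z=P[...,2]
    c=rd(-.165); m=(z>.012)&(z<.028)&near(P,c,.085); print("car",rect(P,m),np.median(z[m]))
    m=(z>.036)&(z<.0455)&near(P,rd(.09),.11); print("roof",rect(P,m),np.median(z[m]))
    m=(z>.1)&(z<.12)&near(P,rd(.25),.14); print("head",rect(P,m))
    m=(z>.088)&(z<.100)&near(P,rd(.013,.247),.05); print("handle",P[m].mean(0),m.sum())
    m=(z>.07)&(z<.095)&near(P,rd(.061),.03); print("pad",P[m].mean(0),m.sum())
pickle.dump(ims,open("rd.pkl","wb")); save(ims[0],"pics/rd0.png"); print(r.current_t())
E
python3 e.py
```

```text
area z nan
[ 0.39297142 -0.3102623 ]
[-4.36825669  3.22380753 16.16389484] 0.3375384134453245
car (array([ 0.34730341, -0.31919901]), array([139.14804077,  49.98638916]), 9.811572074890137, 4407) 0.020407415396781425
roof (array([ 0.52282526, -0.283767  ]), array([28.69716263, 87.91403198]), 9.743550300598145, 1398) 0.04008520288618425
head (array([0., 0.]), array([0., 0.]), 0.0, 0)
handle [ 0.47060101 -0.03802822  0.08879609] 1
pad [nan nan nan] 0
car (array([ 0.34749841, -0.31790701]), array([139.87869263,  50.72306824]), 10.295225143432617, 4099) 0.02034430407214116
roof (array([ 0.56998041, -0.26593005]), array([126.64221954,  69.27049255]), 10.783285140991211, 2742) 0.04018903244256625
head (array([0., 0.]), array([0., 0.]), 0.0, 0)
handle [ 0.47213166 -0.03674091  0.09209135] 6
pad [ 0.56332431 -0.27451346  0.08257699] 471
11.9
  return np.nanmean(a, axis, out=out, keepdims=keepdims)
e.py:18: RuntimeWarning: Mean of empty slice.
  m=(z>.07)&(z<.095)&near(P,rd(.061),.03); print("pad",P[m].mean(0),m.sum())
  ret = um.true_divide(
```

View pics/rd0.png

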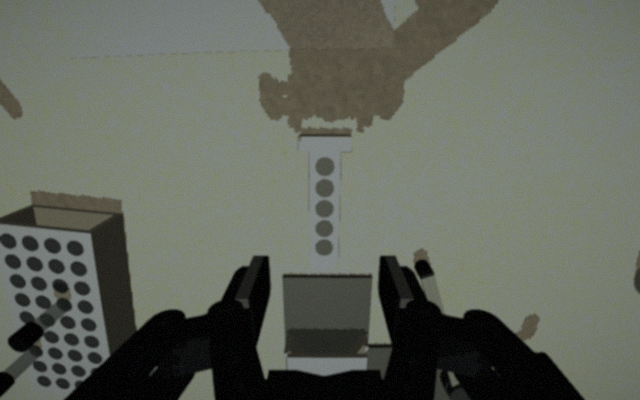

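The carrier lies nose towards the reader at (325,205), tail crossbar at (325,143). The reader's bed is at (328,300) and the lever's roller at (425,265). I refine the reader's axis from the bed outline.

```bash
cat > f.py <<'E'
from h import *
import pickle
for k,im in enumerate(pickle.load(open("rd.pkl","rb"))):
    P=cloud(im); z=P[...,2]
    d=P[...,:2]-RO; a=np.radians(RY); x=d[...,0]*np.cos(a)+d[...,1]*np.sin(a); y=-d[...,0]*np.sin(a)+d[...,1]*np.cos(a)
    m=(z>.0035)&(z<.0085)&(x>-.1)&(x<.0)&(abs(y)<.06)
    print("bed",rect(P,m))
    for n,zl,zh,x0,x1 in(("bed",.0035,.0085,-.075,-.01),("roof",.037,.044,.003,.1)):
        m=(z>zl)&(z<zh)&(x>x0)&(x<x1)&(abs(y)<.055)
        for s in np.arange(x0,x1,.012):
            q=m&(x>=s)&(x<s+.012)
            if q.sum()>20: print(k,n,round(s,3),q.sum(),np.percentile(y[q],[.5,99.5]).round(4))
    m=(z>.037)&(z<.044)&(abs(x)<.02)
    for s in(-.035,-.02,-.005,.01,.025):
        q=m&(y>s)&(y<s+.01); 
        if q.sum(): print("front",s,np.percentile(x[q],1).round(4))
E
python3 f.py
```

```text
bed (array([ 0.47041785, -0.2929187 ]), array([81.7448349 , 99.59195709]), 10.00252628326416, 5174)
0 bed -0.075 821 [-0.046   0.0525]
0 bed -0.063 782 [-0.0462  0.052 ]
0 bed -0.051 768 [-0.046   0.0525]
0 bed -0.039 730 [-0.0464  0.0519]
0 bed -0.027 711 [-0.0462  0.0523]
0 bed -0.015 301 [-0.0461  0.0517]
0 roof 0.003 672 [-0.041   0.0463]
0 roof 0.015 319 [-0.0396  0.0455]
front -0.035 -0.0018
front -0.02 -0.0013
front -0.005 -0.0007
front 0.01 -0.0009
front 0.025 -0.0011
bed (array([ 0.47107153, -0.29321494]), array([80.16625214, 99.44896698]), 10.044206619262695, 4205)
1 bed -0.075 775 [-0.0461  0.0525]
1 bed -0.063 753 [-0.0462  0.0525]
1 bed -0.051 738 [-0.0462  0.0524]
1 bed -0.039 604 [-0.0465  0.0524]
1 bed -0.027 461 [-0.0465  0.0523]
1 bed -0.015 165 [-0.0051  0.051 ]
1 roof 0.003 383 [-0.0044  0.0458]
1 roof 0.015 387 [-0.0076  0.0457]
1 roof 0.027 385 [-0.0107  0.0456]
1 roof 0.039 244 [-0.015   0.0454]
1 roof 0.051 208 [-0.0184  0.0453]
1 roof 0.063 253 [-0.0226  0.0463]
1 roof 0.075 260 [-0.022   0.0462]
1 roof 0.087 202 [-0.0177  0.0461]
front -0.005 -0.0006
front 0.01 -0.0009
front 0.025 -0.0007
```

```bash
sed -i 's/^RO=.*/RO=np.array([.5095,-.2859]);RY=10.2/' h.py; cat > g.py <<'E'
from h import *
import pickle
c=np.array([.3474,-.3186]); u=np.array([np.cos(np.radians(10.1)),np.sin(np.radians(10.1))])
g=c-.068*u
r.set_gripper(.78,80)
r.move_to([*g,.08],Q(10.1)); r.move_linear([*g,.0255],vel=.12); r.set_gripper(0,80)
print("grip",r.current_opening(),r.current_finger_force(),r.current_contact_force())
r.move_linear([*g,.0365],vel=.06)
print(r.current_opening(),r.current_contact_force())
r.move_linear([*rd(-.20),.0365],rot=Q(RY),vel=.08)
im=shot("side");save(im,"pics/s1.png")
for x,z in((-.14,.0365),(-.12,.033),(-.08,.0325),(-.04,.0325),(-.020,.0322),(-.014,.0322)):
    r.move_linear([*rd(x),z],vel=.08); print(x,r.current_contact_force().round(1),r.current_opening().__round__(3),r.current_tool_pos().round(4))
    if np.hypot(*r.current_contact_force()[:2])>15: print("stop");break
print(r.current_t())
E
python3 g.py
```

```text
grip 0.5532380089073551 79.52842712402344 [-0.08613668  4.6882344  17.38252346]
0.5563308653290165 [-0.50161093 -0.32885427 -1.85591261]
-0.14 [ 0.2  0.3 -3.5] 0.552 [ 0.3714 -0.3106  0.0364]
-0.12 [ 1.6  0.2 -0. ] 0.556 [ 0.3922 -0.3072  0.0331]
-0.08 [3.9 1.3 4.7] 0.559 [ 0.4318 -0.3002  0.0331]
-0.04 [2.6 1.7 5.3] 0.551 [ 0.4711 -0.2931  0.0331]
-0.02 [3.3 2.7 6.7] 0.553 [ 0.4911 -0.2897  0.0331]
-0.014 [-1.7  0.8  9.6] 0.554 [ 0.4963 -0.2886  0.033 ]
18.1167
```

The carrier went in smoothly with no jamming. I release it, check the tail depth and measure the handle.

```bash
cat > i.py <<'E'
from h import *
import pickle
r.set_gripper(.72); x=rd(-.014); r.move_linear([*x,.10],vel=.2)
hp=rd(.063+.1*np.cos(np.radians(120)),.16+.1*np.sin(np.radians(120))); pv=rd(.063,.16); print("pred",hp,pv)
ims=[]
for p,a in (((*rd(-.06,.02),.24),RY),((*hp,.26),-30),((*(hp+[.03,.03]),.24),-50)):
    r.move_to(list(p),Q(a)); im=shot("wrist");ims.append(im);P=cloud(im);z=P[...,2]
    d=P[...,:2]-RO; b=np.radians(RY); X=d[...,0]*np.cos(b)+d[...,1]*np.sin(b); Y=-d[...,0]*np.sin(b)+d[...,1]*np.cos(b)
    m=(z>.022)&(z<.030)&(abs(Y)<.035)&(X>-.16)&(X<.0)
    if m.sum()>50: print("tail x",np.percentile(X[m],[1,99]),"y",np.percentile(Y[m],[1,99]),np.median(z[m]),m.sum())
    m=(z>.086)&(z<.103)&near(P,hp,.03)
    print("handle",m.sum()); 
    if m.sum()>20: print(rect(P,m),np.median(z[m]))
    m=(z>.037)&(z<.06)&near(P,pv,.03)
    if m.sum()>20: print("pivot",rect(P,m),np.median(z[m]))
    m=(z>.015)&(z<.04)&near(P,rd(-.097,.102),.025)
    if m.sum()>5: print("roller",P[m].mean(0),m.sum(),rd(-.097,.102))
pickle.dump(ims,open("hd.pkl","wb"))
cv2.imwrite("pics/hd.png",np.vstack([i["pixels"][::1,:,::-1][:300] for i in ims[:2]])); print(r.current_t())
E
python3 i.py
```

```text
pred [ 0.478625   -0.04089276] [ 0.54317076 -0.11727236]
tail x [-0.01560499 -0.00051913] y [-0.02522931  0.0233891 ] 0.02624295565261517 612
handle 438
(array([ 0.47984592, -0.04133428]), array([19.42587471, 21.37705803]), 7.933786392211914, 438) 0.09476149623316435
pivot (array([ 0.54450708, -0.1176081 ]), array([27.17134857, 26.91536331]), 39.753658294677734, 264) 0.03755330366705811
roller [ 0.40353669 -0.19977417  0.03012028] 491 [ 0.39597038 -0.20268927]
tail x [-0.01581786 -0.00021399] y [-0.0243632   0.02489003] 0.025905023068809263 426
handle 383
(array([ 0.47994263, -0.04116659]), array([19.22124863, 18.98728561]), 88.98979187011719, 383) 0.0949341991861345
pivot (array([ 0.54370453, -0.1173196 ]), array([27.41458893, 26.30309677]), 45.34640884399414, 264) 0.03749947158475425
roller [ 0.40326479 -0.19701038  0.02954954] 403 [ 0.39597038 -0.20268927]
handle 438
(array([ 0.48023157, -0.04091074]), array([19.25407791, 19.14185333]), 22.99666976928711, 438) 0.09489213448208775
pivot (array([ 0.54456464, -0.11760033]), array([25.99605942, 25.21967125]), 24.65559959411621, 187) 0.037437856298142225
roller [ 0.40339508 -0.19639574  0.02938523] 381 [ 0.39597038 -0.20268927]
21.25
```

View pics/hd.png

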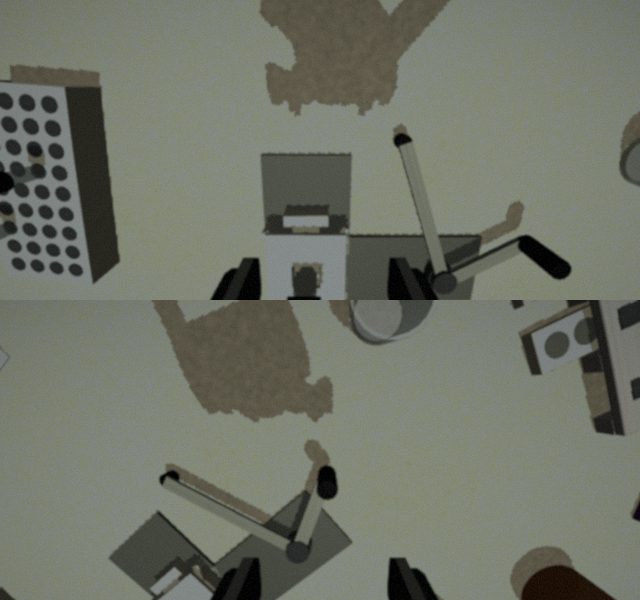

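The top half shows the carrier tail at the mouth (305,222), measured at x = -15.7 mm, which is inside the window. The handle is at (548,258) in the top half and (325,482) in the bottom half. Measured positions match the prediction within 1.5 mm. Now I swing the lever.

```bash
cat > j.py <<'E'
from h import *
pv=np.array([.5442,-.1175]); th0=130.1; rr=.0998
def pt(d): t=np.radians(th0+d); return pv+rr*np.array([np.cos(t),np.sin(t)])
def tan(d): t=np.radians(th0+d+90); return np.array([np.cos(t),np.sin(t)])
Z=.067
r.set_gripper(.5,40)
r.move_to([*pt(0),.14],Q(th0-180)); r.move_linear([*pt(0),Z],vel=.15)
r.set_gripper(0,40); print(r.current_opening(),r.current_contact_force().round(1))
for d in [10,20,30,40,50,58,64,67,68,69,70,71]:
    r.move_linear([*pt(d),Z],rot=Q(th0-180+d),vel=.06)
    f=r.current_contact_force(); ft=-f[:2]@tan(d); e=r.current_tool_pos()[:2]-pv
    print(d,"tan",round(ft,1),f.round(1),"ang",round(np.degrees(np.arctan2(e[1],e[0]))%360-th0,2),round(np.hypot(*e),4))
    if ft>28 or np.linalg.norm(f)>45: print("limit");break
im=shot("wrist");save(im,"pics/stop.png");print(r.current_t())
E
python3 j.py
```

```text
0.22469175765446475 [-0.2  0.8  7.7]
10 tan 2.1 [0.8 2.1 7.2] ang 9.75 0.099
20 tan 1.0 [1.  0.6 6.1] ang 19.85 0.0987
30 tan 3.0 [2.1 2.4 7.8] ang 29.92 0.0985
40 tan 2.4 [3.1 1.9 7.4] ang 40.04 0.0983
50 tan 3.4 [4.5 3.4 5.6] ang 50.2 0.0981
58 tan 3.0 [5.4 3.8 6.1] ang 58.33 0.0981
64 tan 2.6 [6.8 4.4 5.1] ang 64.39 0.0981
67 tan 2.9 [6.  4.9 5.1] ang 67.38 0.0981
68 tan 6.8 [5.8 9.1 6.9] ang 68.11 0.0981
69 tan 12.3 [ 6.5 15.3  9.8] ang 68.62 0.0981
70 tan 23.5 [ 7.3 27.7 13.6] ang 68.91 0.0981
71 tan 35.6 [ 6.6 40.7 19.3] ang 69.05 0.098
limit
27.2583
```

View pics/stop.png

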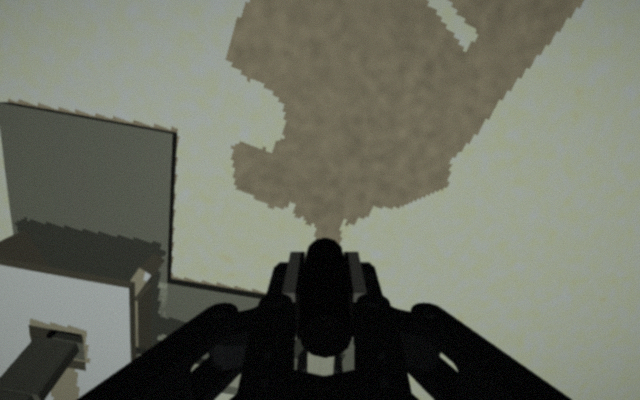

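The force ramped up at 68–69°, so the lever is at its stop. The picture shows the post in the jaws at (325,295) and the mouth beside it empty. I lead the lever back, release it and check that the carrier is home.

```bash
cat > k.py <<'E'
from h import *
pv=np.array([.5442,-.1175]); th0=130.1; rr=.0985
def pt(d): t=np.radians(th0+d); return pv+rr*np.array([np.cos(t),np.sin(t)])
Z=.067
for d in [68,60,50,40,30,20,10,1.5]:
    r.move_linear([*pt(d),Z],rot=Q(th0-180+d),vel=.08)
print(r.current_contact_force().round(1))
r.set_gripper(.5); r.move_linear([*pt(1.5),.15],vel=.25); r.set_gripper(0,40)
r.move_to([*rd(-.06,.02),.24],Q(RY)); im=shot("wrist"); save(im,"pics/home.png"); P=cloud(im);z=P[...,2]
m=(z>.086)&(z<.103)&near(P,pt(0),.03); print("handle",rect(P,m),pt(0))
d=P[...,:2]-RO; b=np.radians(RY); X=d[...,0]*np.cos(b)+d[...,1]*np.sin(b); Y=-d[...,0]*np.sin(b)+d[...,1]*np.cos(b)
m=(z>.066)&(z<.095)&(abs(Y)<.03)&(X>.03)&(X<.09); print("pad",X[m].min(),X[m].max(),Y[m].min(),Y[m].max(),np.percentile(z[m],[5,50,95]),m.sum())
m=(z>.015)&(z<.03)&(abs(Y)<.03)&(X>-.1)&(X<.05); print("carrier pts seen",m.sum())
print(r.current_t())
E
python3 k.py
```

```text
[-1.8 11.  12.5]
handle (array([ 0.48028101, -0.04180056]), array([21.29117775, 19.41956329]), 52.29103088378906, 442) [ 0.48075382 -0.04215524]
pad 0.04744908278310515 0.049887208809851494 -0.016823592479234484 -0.014690004794586887 [0.08368072 0.08521579 0.08573789] 7
carrier pts seen 0
32.6917
```

View pics/home.png

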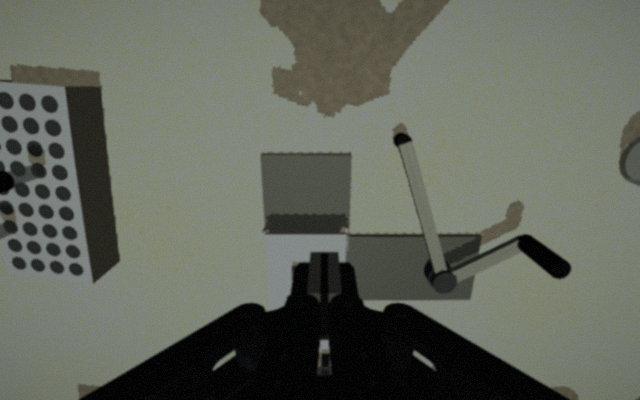

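The lever is back at rest with the handle at (548,258), and the mouth at (305,222) is empty, so the carrier is inside. The pad corner matches the expected place. Now I press the latch.

```bash
cat > l.py <<'E'
from h import *
r.move_to([*rd(.060),.135],Q(RY))
for zt in [.090,.086,.082,.078,.074,.070,.067,.064,.062,.060,.059,.058,.057]:
    r.move_linear([*rd(.060-(.085-min(zt,.085))*.1),zt+.022],vel=.06)
    f=r.current_contact_force(); print(zt,f.round(1))
    if f[2]>22: break
r.move_linear([*rd(.057),.15],vel=.2); r.move_to([*rd(-.05,.06),.24],Q(RY)); r.set_gripper(.7)
im=shot("wrist"); P=cloud(im);z=P[...,2]
d=P[...,:2]-RO; b=np.radians(RY); X=d[...,0]*np.cos(b)+d[...,1]*np.sin(b); Y=-d[...,0]*np.sin(b)+d[...,1]*np.cos(b)
m=(z>.048)&(abs(Y)<.025)&(X>.03)&(X<.08)&(z<.1); print("pad z",np.percentile(z[m],[5,50,95]),m.sum(),X[m].min())
t=shot("top"); v=cv2.resize(t["pixels"][80:280,140:460,::-1],(800,500)); cv2.imwrite("pics/end.png",cv2.convertScaleAbs(v,alpha=1.5)); print(r.current_t())
E
python3 l.py
```

```text
0.09 [ 0.4 -0.1 -0.4]
0.086 [ 0.8 -1.   4.3]
0.082 [ 0.1 -1.3  3.8]
0.078 [-0.3 -0.9  3.6]
0.074 [-1.  -0.9  2.6]
0.07 [-0.7  1.   1.5]
0.067 [-0.4  0.1 -0.8]
0.064 [-0.2 -0.3  0.2]
0.062 [-0.5 -0.  -1.4]
0.06 [-0.3 -0.4 -0.1]
0.059 [-1.2 -0.6  0.4]
0.058 [-2.6  1.6  9.2]
0.057 [-4.5  3.7 16.4]
pad z [0.052706   0.0587293  0.05994181] 571 0.042916256799846314
38.775
```

View pics/end.png

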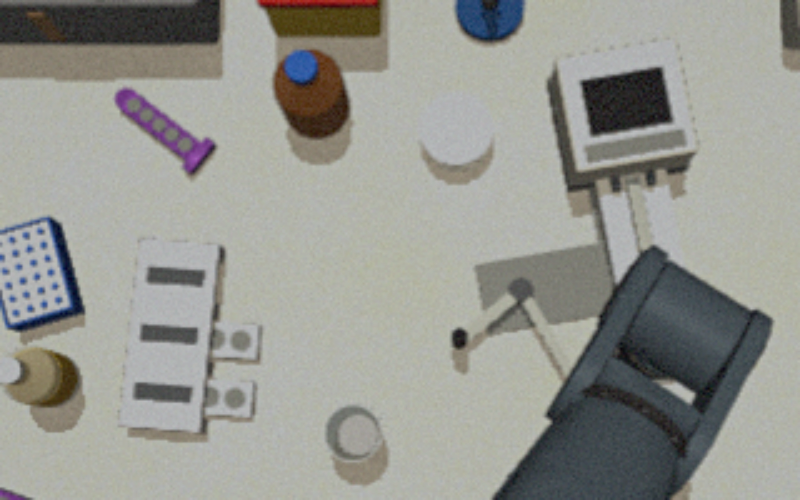

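The latch stays down with the pad at z = 59 mm, which is only possible with the carrier home. Both wide carriers are still in the rack at (235,340) and (230,397), the lever is at rest and the bystanders are where they were.

```bash
python3 -c "
from cell import r
print(r.hand_in())"
```

```text
the job is handed in; nothing more can be done
None
```

The job is handed in after about 39 s: the narrow carrier is fully home in the reader, the lever has returned to rest, the latch is clicked down and staying down, and the wide carriers and the bystanders I could see were left where they stood.

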